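# Close the draught shield and tare the balance

### The arm

A 6-joint arm with a two-finger parallel gripper is mounted at the origin on the work surface; the furniture and walls round the work are solid. World frame = base frame: x ahead of the robot, y to its left, z up, the work surface at z = 0. Lengths are in mm, angles in rad, forces in N, time in s.
With the tool pointing down it reaches from about 350 to 800 mm from the base axis. Payload 7.3 kg.
Tool frame: the origin (TCP) lies at the very end of the fingers, on their centre line; the grasp point (between the pads) lies 19 mm behind it; z points along the fingers, y is the direction in which the jaws open and shut (so a half turn about z gives the same grasp; the last joint's range is limited). The gripper opens to 85 mm and grips with 20 to 120 N. Pads are 22 mm wide; open, the fingers measure 114 mm over their backs; the gripper's body (76 mm by 85 mm) begins 54 mm behind the grasp point. The pads swing forward as they close: fully open they stand 13 mm farther back than shut.
Start: joints at [1.065, 0.342, 1.524, -0, 1.275, -0.146], TCP at [184.834, 491.411, 192.222] pointing down, gripper open.
Joint ranges: [-2.53, 2.53], [-0.77, 2.02], [0.04, 2.7], [-1, 4.14], [0.28, 2.66], [-3.11, 3.11]. Speed limits (rad/s): [2.57, 2.57, 3.14, 3.14, 3.14, 3.14].

### API

Orientations are given as [roll, pitch, yaw] about the fixed x, y, z axes, in that order (R = Rz(yaw) Ry(pitch) Rx(roll)).
In Python, from rig import r gives the robot as it stands. Calls block until the motion is done:
- r.move_ptp(position, orientation): joint-space move of the TCP to a pose.
- r.move_straight(position, rotation=None, vel=150, guard=None): straight line of the TCP; rotation=None keeps the orientation; vel is the mean speed in mm/s. With guard (N) it stops when the force on the tool has changed by that much, and returns True; else False.
- r.set_joints(angles): joint-space move.
- r.gripper_open() and r.close(newtons=None): open the fingers fully, or close them until they stop; newtons is the grip in N (None keeps the last).
- r.dwell(seconds).
- r.ik(position, orientation): joint angles nearest the present ones, or None.
- r.observe(): the state.
- r.camera(name): name is "scene" or "top" or "wrist"; returns a dict with "pixels" (420x560x3 uint8, red, green, blue), "depth" (420x560 float32, mm along the optical axis (not along the pixel's ray), 0 where there is no reading), "intrinsics" (3x3 intrinsics, pixels), "extrinsics" (4x4, takes a point from world to camera coordinates). Camera axes: x right, y up, looking along -z (the intrinsics and any distortion apply to the point x, -y, -z); pixel columns grow to the right and rows downward; lengths in mm; the calibration is good to about 2 mm. A picture is of the moment at which its call begins.
A pose or a line that the arm cannot do raises r.IKError and nothing moves.
- r.sign_off(): hands the job in, once; it reports no verdict.
Trained networks look in a picture, given as the dict that the camera call returned (one of the last four; its "shot" number tells which), for a name from the list of things; names that differ only in an ending like _2 or _b are one class to them, and where a whole thing is asked for, a point or a joint stands for the part that bears it (a point fixed in the world has none). Each returns a list of dicts, best first, with "conf" (0 to 1); they miss things now and then, are a little off and sometimes report something else, mostly with a low value. They report only what shows in the picture. A call takes as long as a camera call. They do not tell look-alikes from the thing itself.
- r.find_in(picture, label): "extent" ([centre column, centre row, width, height] in pixels, round what is visible of it).
- r.regions_of(picture, label): "mask" (420x560 bool, what is visible of it) and "extent" ([centre column, centre row, width, height] in pixels, round what is visible of it).
The state is a dict: "time": time; "qpos": joint angles; "dq": joint speeds; "effort": joint torques, N m; "tool_pos": TCP position; "tool_rot": TCP orientation; "wrist_force": force on the tool from outside, world axes, zero at the start; "moment": the same for the moment, N m; "finger_gap": finger opening in mm.
Only numpy, scipy, OpenCV 4.12 (cv2) and the standard library are available. Lean on these libraries where they do the work, as an engineer would, in place of code of your own. Each camera call takes 0.05 s, during which the arm holds its last target.

### The job

An empty plastic cup stands on the pan of the laboratory balance and is to be tared out of the draught. With the fingertips push the balance's sliding glass lid fully shut by the ridge on it, then lightly press the long bar-shaped key (the tare key) down, let it spring back and withdraw. Be gentle with the balance, grip and lift nothing, press none of the small round keys, and leave the balance, the cup and the things standing beside it where they are.

Things in the scene. Friction and masses are not known exactly. Their poses are not given: they have to be found in the camera images.
- balance: white laboratory balance, 270 mm deep (x) by 210 mm wide (y), 4.5 kg, standing loose on four rubber feet. Origin: centre of its underside on the worktop; +x points to its back (away from the robot), +y to its left. Front deck with a row of black keys at z = 50 mm; leaning display pod behind the keys, x = -75 to -25 mm, up to z = 80 mm; behind that the glass weighing chamber
- pan_centre (a point): centre of the pan's top, a steel disc of 100 mm diameter in the weighing chamber, at x = 55, y = 0, z = 72 mm in the balance's frame. The clear chamber walls stand from x = -19 to +129 mm and y = -82 to +82 mm, up to z = 190 mm (balance frame); the chamber is open at the top where the lid is slid back
- shield_lid (a joint): how far the clear sliding lid of the weighing chamber stands open, m: 0 = fully shut (hard stop), up to 0.09; it slides along the balance's x axis and opens to +x. Friction about 1.5 N; it stays where it is left. Lid 154 mm (x) by 168 mm (y), level, top face 194 mm above the worktop (a flat pad round the ridge, 30 x 80 mm, stands at 198.5 mm)
- lid_ridge (a point): middle of the top edge of the grey finger ridge on the lid, 213 mm above the worktop; the ridge is 10 mm thick (balance x), 70 mm long (balance y) and stands up 14.5 mm from the pad, 22 mm behind the lid's front edge. It moves with the lid; lid shut, it is at x = 0, y = 0 in the balance's frame
- tare_top (a point): centre of the top face of the tare key: the one long bar-shaped key, 16 mm (balance x) by 50 mm (y), 57.5 mm above the worktop when released, in a row of black keys at x = -110 mm in the balance's frame; its centre is at y = -30 mm. The four other keys are round, 14 mm across
- tare_key (a joint): how far the tare key is pressed, m: 0 = released, 0.004 = fully down; it moves straight down against a spring (1 N to start, 5 N fully down) and acts from 0.002 on
- round_key_1 (a joint): how far the round key at x = -110, y = +79 mm in the balance's frame is pressed, m: 0 = released, 0.004 = fully down; same height and spring as the tare key
- round_key_2 (a joint): how far the round key at x = -110, y = +49 mm in the balance's frame is pressed, m: 0 = released, 0.004 = fully down; same height and spring as the tare key
- round_key_3 (a joint): how far the round key at x = -110, y = +19 mm in the balance's frame is pressed, m: 0 = released, 0.004 = fully down; same height and spring as the tare key
- round_key_4 (a joint): how far the round key at x = -110, y = -79 mm in the balance's frame is pressed, m: 0 = released, 0.004 = fully down; same height and spring as the tare key
- cup: translucent white plastic cup, 74 mm across at the rim and 100 mm tall, empty, standing loose on the round pan inside the weighing chamber, its rim 172 mm above the worktop. Origin: centre of its underside, axis z up
- check_weight: grey metal check weight with a knob on top, 29 mm across, 50 mm tall, standing loose on the worktop to the right of the balance. Origin: centre of its underside
- tweezers: steel tweezers, 126 mm long (own y axis), 23 mm wide, 9 mm high, lying loose to the right of the balance. Origin: centre of the underside
- bottle: white plastic bottle with a screw cap, 47 mm across, 85 mm tall, standing loose to the left of the balance. Origin: centre of its underside
There are look-alikes about, which are no part of the job. What is shaped like the cup but red or turquoise is not meant.

How it is judged:
By the outcome, as a careful person would: the job done as asked, in the order asked, and still so for the second after the job is handed in, with the robot touching nothing.
It also fails if it takes over 42 s, if anything falls off the work surface, if the arm or the gripper's body presses on something with over 40 N, if the wrist force passes 120 N, or if a joint passes its speed limit or range.

## Working session

There is one attempt and no reset: what is moved stays moved. The work goes in short steps, each a Python script; the robot and the scene stay as the last script left them, time stands still between calls to the robot, and variables do not carry over. Pictures are saved under pics/ and viewed, and the job is handed in when it is done.

```bash
ls; mkdir -p pics
cat > h.py <<'E'
from rig import r
import numpy as np, cv2
def save(p,n): cv2.imwrite('pics/'+n+'.png',cv2.cvtColor(p['pixels'],cv2.COLOR_RGB2BGR))
def pt(p,u,v,d=None,z=None):
    K=np.array(p['intrinsics']);E=np.array(p['extrinsics'])
    ray=np.array([(u-K[0,2])/K[0,0],-(v-K[1,2])/K[1,1],-1.0])
    R=E[:3,:3];c=-R.T@E[:3,3];w=R.T@ray
    s=d if z is None else (z-c[2])/w[2]
    return c+s*w
E
python3 - <<'E'
from h import *
for n in('scene','top','wrist'):
    p=r.camera(n);save(p,n+'0');np.savez('/tmp/'+n+'0.npz',**{k:p[k] for k in('pixels','depth','intrinsics','extrinsics')})
    for l in('balance','shield_lid','lid_ridge','tare_key','tare_top','round_key_1','cup'):
        print(n,l,[(np.round(x['conf'],2),np.round(x['extent'])) for x in r.find_in(p,l)[:5]])
print(r.observe()['time'],r.observe()['tool_rot'])
E
```

```text
pics
scene balance [(np.float64(0.66), array([312., 251., 120., 143.]))]
scene shield_lid [(np.float64(0.77), array([327., 192.,  84.,  27.])), (np.float64(0.49), array([418., 292.,  49.,   5.]))]
scene lid_ridge [(np.float64(0.88), array([327., 192.,  80.,  30.]))]
scene tare_key [(np.float64(0.72), array([318., 297.,  25.,   6.])), (np.float64(0.38), array([418., 292.,  50.,   7.]))]
scene tare_top [(np.float64(0.61), array([316., 296.,  23.,  11.]))]
scene round_key_1 [(np.float64(0.6), array([311., 251., 118., 147.])), (np.float64(0.49), array([418., 292.,  46.,   4.]))]
scene cup [(np.float64(0.85), array([371., 233.,  33.,  44.])), (np.float64(0.75), array([324., 212.,  33.,  13.])), (np.float64(0.6), array([251., 241.,  26.,  44.])), (np.float64(0.6), array([279., 208.,  12.,  19.]))]
top balance [(np.float64(0.93), array([313., 217.,  84., 146.]))]
top shield_lid [(np.float64(0.79), array([316., 179.,  74.,  65.]))]
top lid_ridge [(np.float64(0.88), array([318., 178.,  69.,  68.])), (np.float64(0.65), array([311., 216.,  86., 144.]))]
top tare_key []
top tare_top [(np.float64(0.65), array([318., 279.,  19.,   7.]))]
top round_key_1 []
top cup [(np.float64(0.87), array([356., 161.,  26.,  30.])), (np.float64(0.8), array([264., 141.,  29.,  30.])), (np.float64(0.69), array([300., 141.,  20.,  13.])), (np.float64(0.62), array([317., 216.,  29.,  16.])), (np.float64(0.59), array([242., 198.,  27.,  34.]))]
wrist balance []
wrist shield_lid []
wrist lid_ridge []
wrist tare_key []
wrist tare_top []
wrist round_key_1 []
wrist cup []
1.2 [3.14150822e+00 3.01266059e-05 2.78178144e+00]
```

Run:
```python
import cv2
a=cv2.imread('pics/top0.png')[90:310,200:420];cv2.imwrite('pics/top0c.png',cv2.resize(a,(600,600),interpolation=cv2.INTER_CUBIC))
a=cv2.imread('pics/scene0.png')[150:350,200:460];cv2.imwrite('pics/scene0c.png',cv2.resize(a,(780,600),interpolation=cv2.INTER_CUBIC))
```

```text
(no output)
```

View pics/top0.png

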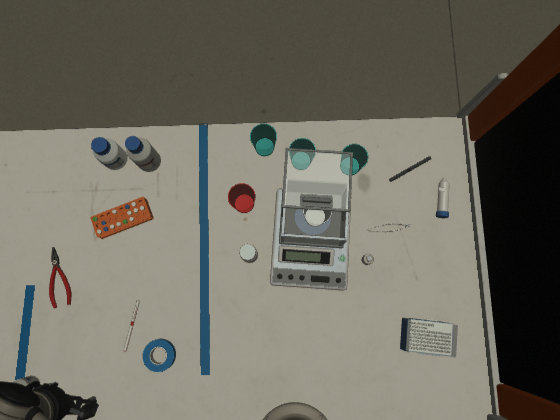

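```bash
ls pics
```

```text
scene0.png
scene0c.png
top0.png
top0c.png
wrist0.png
```

View pics/scene0.png

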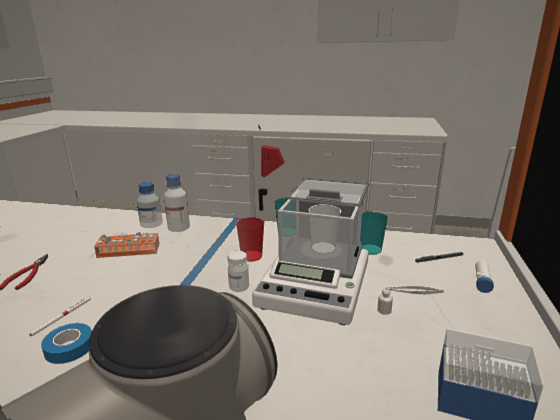

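View pics/top0c.png

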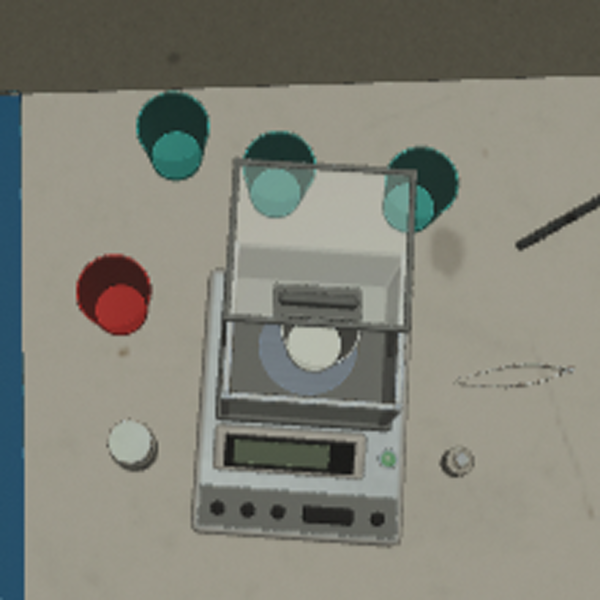

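View pics/scene0c.png

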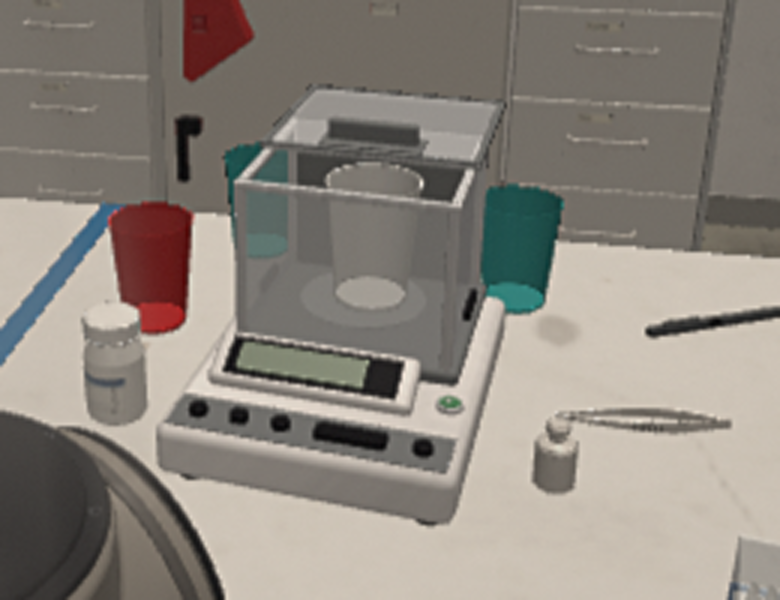

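Run:
```python
from h import *
p=np.load('/tmp/top0.npz')
s=600/220
def q(x,y,z): return pt(p,200+(x+.5)/s-.5,90+(y+.5)/s-.5,z=z)
P={'k1':(217,508,57.5),'k2':(248,510,57.5),'k3':(278,512,57.5),'tare':(328,516,57.5),'k4':(377,520,57.5),'ridge':(319,298,213),'lidFL':(226,319,194),'lidFR':(408,328,194),'lidBL':(236,160,194),'lidBR':(416,172,194)}
W={k:q(*v) for k,v in P.items()}
for k,w in W.items(): print(k,w.round(1))
B={'k1':(-110,79),'k2':(-110,49),'k3':(-110,19),'tare':(-110,-30),'k4':(-110,-79)}
A=np.array([B[k] for k in B]);C=np.array([W[k][:2] for k in B])
d=W['k1']-W['k4'];print('yaw keys',np.arctan2(-d[0],d[1]),np.hypot(*d[:2]))
for a,b in(('lidFL','lidFR'),('lidBL','lidBR')):
    d=W[a]-W[b];print('yaw',np.arctan2(-d[0],d[1]),np.hypot(*d[:2]))
d=W['lidBL']-W['lidFL'];print(np.arctan2(d[1],d[0]),np.hypot(*d[:2]))
d=W['lidBR']-W['lidFR'];print(np.arctan2(d[1],d[0]),np.hypot(*d[:2]))
# ridge via depth in top
dep=p['depth']
for n in('top','scene'):
    p2=np.load(f'/tmp/{n}0.npz')
    u,v=((317,199) if n=='top' else (325,193))
    print(n,p2['depth'][v,u],pt(p2,u,v,d=p2['depth'][v,u]).round(1))
p3=np.load('/tmp/scene0.npz')
s3=3
def q3(x,y,z): return pt(p3,200+(x+.5)/s3-.5,150+(y+.5)/s3-.5,z=z).round(1)
print('scene k1',q3(199,407,57.5),'tare',q3(350,434,57.5),'k4',q3(423,446,57.5),'ridge',q3(374,125,213))
```

```text
k1 [439.   27.9  57.5]
k2 [436.1  -2.6  57.5]
k3 [433.3 -32.1  57.5]
tare [427.9 -81.1  57.5]
k4 [ 422.6 -129.1   57.5]
ridge [615.4 -69.9 213. ]
lidFL [602.5  13.9 194. ]
lidFR [ 589.  -150.6  194. ]
lidBL [ 7.526e+02 -1.000e-01  1.940e+02]
lidBR [ 735.5 -166.3  194. ]
yaw keys -0.10403393648509994 157.8596023814353
yaw -0.08177742627720183 165.12739184326992
yaw -0.10227780297076337 167.1003239973753
-0.09319119467983945 150.7156998408775
-0.10660939585197257 147.32592333891319
top 1194.8904 [614.8 -70.5 215. ]
scene 926.4352 [609.9 -71.9 209.2]
scene k1 [438.1  26.7  57.5] tare [426.7 -80.8  57.5] k4 [ 422.8 -129.6   57.5] ridge [610.2 -70.3 213. ]
```

```bash
cat >> h.py <<'E'
YAW=-0.10
X=np.array([np.cos(YAW),np.sin(YAW)]);Y=np.array([-X[1],X[0]]);O=np.array([540.0,-62.3])
def bw(x,y,z): return [*(O+x*X+y*Y),z]
E
python3 - <<'E'
from h import *
for yw in (YAW,np.pi+YAW):
    print([None if (q:=r.ik(p,[np.pi,0,yw])) is None else np.round(q,2) for p in (bw(75,0,330),bw(106,0,205),bw(10,0,205),bw(-110,-30,54))])
r.close(20)
p=r.observe()['tool_pos'];print(p,r.observe()['finger_gap'])
yw=np.pi+YAW
r.move_ptp(bw(40,0,360),[np.pi,0,yw])
p=r.camera('wrist');save(p,'w1');o=r.observe();print(o['time'],o['tool_pos'],o['tool_rot'],o['wrist_force'])
np.savez('/tmp/w1.npz',**{k:p[k] for k in('pixels','depth','intrinsics','extrinsics')})
E
```

```text
[array([-0.24,  0.48,  0.95, -0.  ,  1.72,  1.43]), array([-0.23,  0.57,  1.12, -0.  ,  1.45,  1.44]), array([-0.25,  0.39,  1.42, -0.  ,  1.33,  1.42]), array([-0.36,  0.36,  1.95, -0.  ,  0.83,  1.31])]
[array([-0.24,  0.48,  0.95,  0.  ,  1.72, -1.71]), array([-0.23,  0.57,  1.12,  0.  ,  1.45, -1.7 ]), array([-0.25,  0.39,  1.42,  0.  ,  1.33, -1.72]), array([-0.36,  0.36,  1.95,  0.  ,  0.83, -1.83])]
[184.83258946 491.39481185 192.22298091] 0.4076816906123821
4.5083 [579.80634064 -65.40104781 359.89635052] [ 3.14139283e+00 -2.19239725e-04  3.04282801e+00] [-1.08902232 -0.01650289  0.02057304]
```

View pics/w1.png

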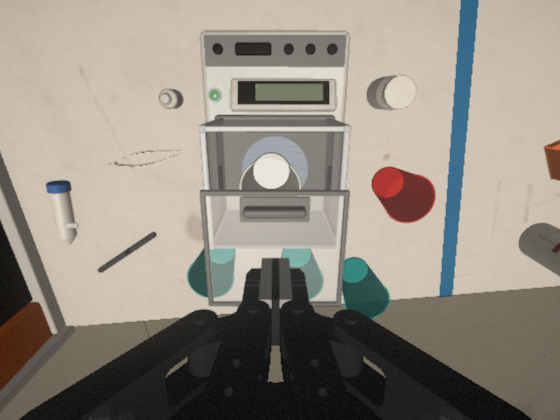

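Run:
```python
from h import *
p=np.load('/tmp/w1.npz')
for n,u,v,z in(('tare',253,48.5,57.5),('k1',332.5,48.5,57.5),('k4',218,48.5,57.5),('ridge',276,211,213),('lidFL',347,191.5,194),('lidFR',203,191.5,194)):
    w=pt(p,u,v,z=z);d=w[:2]-O;print(n,w.round(1),'bal',(d@X).round(1),(d@Y).round(1))
```

```text
tare [429.6 -80.8  57.5] bal -108.0 -29.4
k1 [440.4  27.5  57.5] bal -108.1 79.4
k4 [ 424.9 -128.4   57.5] bal -107.9 -77.3
ridge [612.5 -67.3 213. ] bal 72.6 2.3
lidFL [603.8  14.4 194. ] bal 55.8 82.7
lidFR [ 587.7 -148.   194. ] bal 56.0 -80.5
```

```bash
sed -i 's/540.0,-62.3/541.0,-61.8/' h.py
python3 - <<'E'
from h import *
def st(t):
    o=r.observe();d=np.array(o['tool_pos'][:2])-O;print(t,round(o['time'],2),'bal',(d@X).round(1),(d@Y).round(1),'z',o['tool_pos'][2].round(1),'F',np.round(o['wrist_force'],2),flush=True)
rot=[np.pi,0,np.pi+YAW]
r.move_straight(bw(104,0,300),rot,vel=150)
st('above')
print(r.move_straight(bw(104,0,205),rot,vel=60,guard=5)); st('down')
g=r.move_straight(bw(80,0,205),rot,vel=20,guard=6); print(g); st('contact')
p=r.camera('wrist');save(p,'w2')
E
```

```text
above 5.25 bal 104.0 0.1 z 300.6 F [-0.84 -0.57  0.72]
False
down 6.98 bal 104.2 -0.0 z 205.4 F [-0.43 -0.45 -0.17]
False
contact 8.33 bal 80.1 -0.0 z 205.0 F [ 0.22  0.41 -0.53]
```

View pics/w2.png

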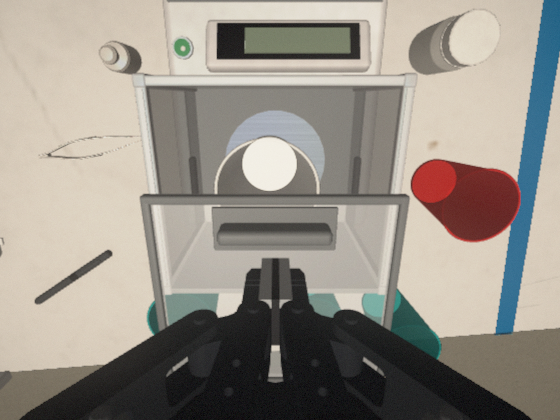

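```bash
python3 - <<'E'
from h import *
p=r.camera('wrist')
for n,u,v,z in(('ridge',276,236,213),('ridgeTopBackEdge?',276,243,213),('ridgefront',276,226,213),('lidFront',276,200,194),('tip',276,258,205)):
    w=pt(p,u,v,z=z);d=w[:2]-O;print(n,'bal',(d@X).round(1),(d@Y).round(1), p['depth'][int(v),int(u)])
o=r.observe();print(o['wrist_force'])
E
python3 -c "
import cv2
a=cv2.imread('pics/w2.png')[180:320,190:360];cv2.imwrite('pics/w2c.png',cv2.resize(a,None,fx=4,fy=4,interpolation=2))"
```

```text
ridge bal 73.2 1.0 190.1082
ridgeTopBackEdge? bal 77.8 1.0 190.92412
ridgefront bal 66.8 1.0 198.9334
lidFront bal 56.8 1.0 200.29028
tip bal 92.1 1.1 214.87769
[ 0.25637994 -0.98361432  0.08253187]
```

View pics/w2c.png

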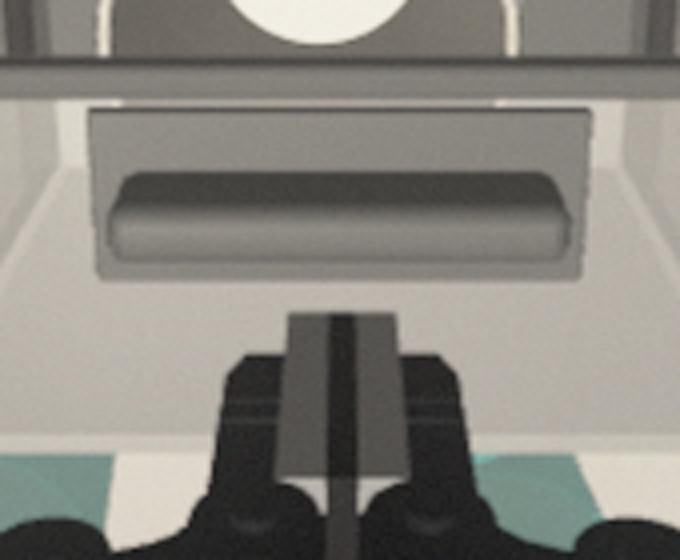

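Run:
```python
from h import *
p=r.camera('wrist')
for u,v in((265,262),(265,270),(265,280),(265,290),(285,262),(285,280),(255,275),(276,290),(240,250),(240,262)):
    D=p['depth'][v,u];w=pt(p,u,v,d=D);d=w[:2]-O;print(u,v,D,'bal',(d@X).round(1),(d@Y).round(1),'z',w[2].round(1))
p=r.camera('scene');save(p,'s2')
import cv2
a=p['pixels'][130:270,240:420];cv2.imwrite('pics/s2c.png',cv2.resize(a[:,:,::-1],None,fx=4,fy=4,interpolation=2))
```

```text
265 262 152.53827 bal 69.5 -4.3 z 251.6
265 270 145.44644 bal 69.4 -4.0 z 259.1
265 280 136.43639 bal 68.9 -3.8 z 268.4
265 290 129.17505 bal 68.8 -3.5 z 276.1
285 262 151.0066 bal 68.7 5.2 z 252.9
285 280 135.85446 bal 68.6 4.8 z 268.9
255 275 147.74673 bal 72.8 -8.7 z 257.8
276 290 129.60893 bal 69.0 0.9 z 275.7
240 250 214.2942 bal 92.0 -23.1 z 194.0
240 262 215.44936 bal 100.1 -23.2 z 195.7
```

View pics/s2c.png

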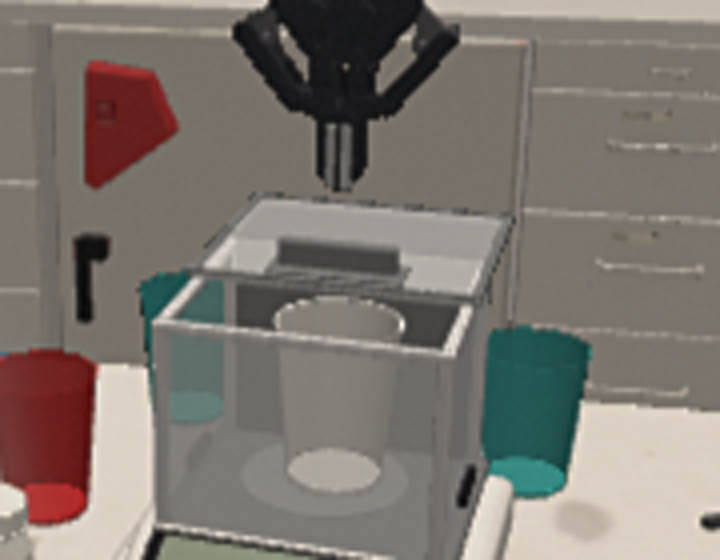

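Run:
```python
from h import *
print(r.observe()['tool_pos'],r.observe()['qpos'],r.observe()['finger_gap'])
for n in('scene','top'):
    p=r.camera(n);K=np.array(p['intrinsics']);E=np.array(p['extrinsics'])
    for z in(205,215,225,235,245,255,265):
        w=np.array([*bw(69,0,z),1]);c=E@w;print(n,z,(K[0,0]*c[0]/-c[2]+K[0,2]).round(1),(K[1,2]+K[1,1]*-c[1]/-c[2]).round(1))
    if n=='scene':
        for v in range(158,182,2): 
            D=p['depth'][v,325];w=pt(p,325,v,d=D);d=w[:2]-O;print(v,D,'bal',(d@X).round(1),(d@Y).round(1),'z',w[2].round(1))
    else: save(p,'t2')
```

```text
[620.65917232 -69.78107087 204.95155902] [-2.34605694e-01  5.21032548e-01  1.20431079e+00  2.47602703e-05
  1.41628859e+00 -1.70540257e+00] 0.10465255366406191
scene 205 323.5 194.7
scene 215 323.6 190.5
scene 225 323.8 186.4
scene 235 323.9 182.2
scene 245 324.0 177.9
scene 255 324.2 173.7
scene 265 324.3 169.3
158 911.6505 bal 84.1 2.5 z 287.0
160 909.9015 bal 80.8 1.6 z 283.3
162 898.81274 bal 68.6 -1.1 z 282.1
164 903.75183 bal 71.7 -0.6 z 276.6
166 900.3399 bal 66.9 -1.8 z 273.4
168 903.2353 bal 68.0 -1.7 z 268.5
170 902.8216 bal 66.0 -2.2 z 264.5
172 907.5498 bal 68.9 -1.8 z 259.0
174 907.38824 bal 67.1 -2.3 z 254.9
176 912.0768 bal 70.0 -1.8 z 249.4
178 2770.164 bal 1823.0 367.2 z -315.4
180 1053.2141 bal 199.7 25.2 z 197.8
top 205 316.1 201.9
top 215 316.3 201.1
top 225 316.6 200.3
top 235 316.9 199.5
top 245 317.2 198.6
top 255 317.5 197.7
top 265 317.8 196.9
```

```bash
cat >> h.py <<'E'
def st(t):
    o=r.observe();d=np.array(o['tool_pos'][:2])-O;F=np.array(o['wrist_force']);print(t,round(o['time'],2),'bal',(d@X).round(1),(d@Y).round(1),'z',o['tool_pos'][2].round(1),'Fx',(F[:2]@X).round(2),'Fy',(F[:2]@Y).round(2),'Fz',F[2].round(2),flush=True)
rot=[np.pi,0,np.pi+YAW]
E
python3 - <<'E'
from h import *
r.move_straight(bw(104,0,205),rot,vel=60)
print(r.move_straight(bw(104,0,164),rot,vel=30,guard=3)); st('down')
p=r.camera('wrist');save(p,'w3')
p=r.camera('scene')
for v in range(174,204,2):
    D=p['depth'][v,325];w=pt(p,325,v,d=D);d=w[:2]-O;print(v,'bal',(d@X).round(1),(d@Y).round(1),'z',w[2].round(1))
cv2.imwrite('pics/s3c.png',cv2.resize(p['pixels'][130:270,240:420,::-1],None,fx=4,fy=4,interpolation=2))
E
```

```text
False
down 10.7 bal 104.1 0.0 z 164.2 Fx 1.07 Fy 0.21 Fz 0.36
174 bal 93.8 3.3 z 246.7
176 bal 91.1 2.6 z 242.8
178 bal 92.9 2.8 z 237.4
180 bal 93.9 2.9 z 232.2
182 bal 94.0 2.8 z 227.4
184 bal 92.1 2.2 z 223.1
186 bal 93.8 2.4 z 217.7
188 bal 93.4 2.2 z 212.9
190 bal 74.9 -1.9 z 214.5
192 bal 69.1 -3.2 z 211.8
194 bal 68.1 -3.6 z 207.3
196 bal 67.5 -3.9 z 202.7
198 bal 64.2 -4.7 z 199.1
200 bal 57.4 -6.3 z 196.8
202 bal 53.3 -7.3 z 193.6
```

View pics/s3c.png

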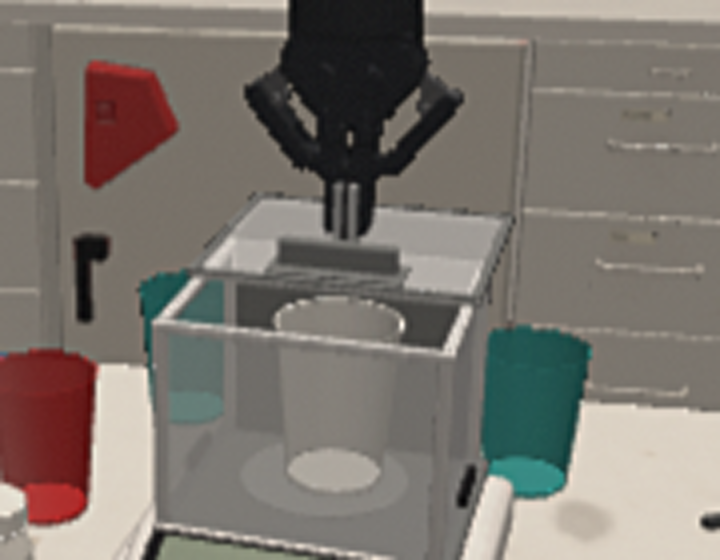

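View pics/w3.png

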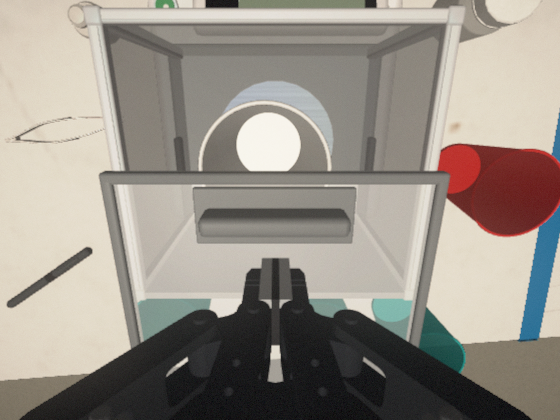

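Run:
```python
from h import *
print(r.move_straight(bw(82,0,163),rot,vel=30,guard=5)); st('c')
p=r.camera('wrist');save(p,'w4')
```

```text
False
c 11.68 bal 81.8 -0.0 z 162.9 Fx -0.5 Fy -0.1 Fz 0.49
```

View pics/w4.png

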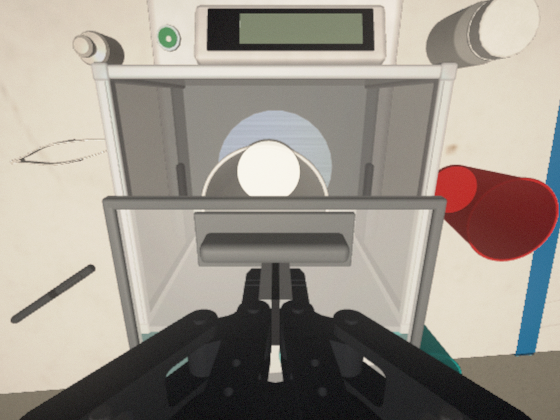

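Run:
```python
from h import *
print(r.move_straight(bw(50,0,163),rot,vel=40,guard=6)); st('mid')
p=r.camera('wrist');save(p,'w5')
print(r.move_straight(bw(27,0,163),rot,vel=30,guard=6)); st('near')
p=r.camera('wrist');save(p,'w6')
```

```text
False
mid 12.68 bal 49.9 -0.0 z 163.1 Fx 0.09 Fy -0.14 Fz 0.34
False
near 13.65 bal 26.8 -0.0 z 163.1 Fx -0.03 Fy 0.53 Fz 0.22
```

View pics/w6.png

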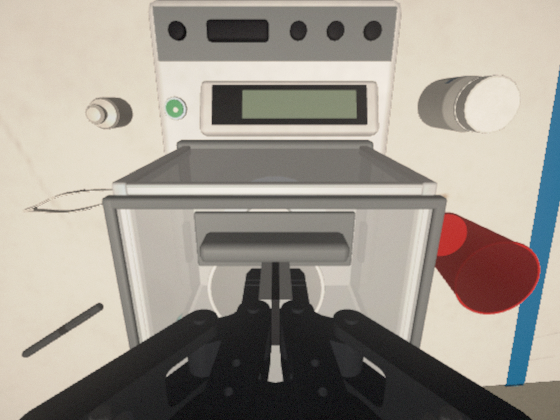

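Run:
```python
from h import *
print(r.move_straight(bw(8,0,163),rot,vel=10,guard=4)); st('stop')
p=r.camera('wrist');save(p,'w7')
```

```text
True
stop 14.78 bal 17.1 0.0 z 162.8 Fx 1.0 Fy -1.24 Fz 1.11
```

View pics/w7.png

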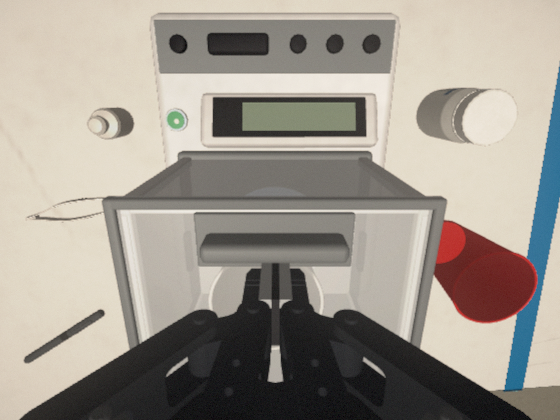

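Run:
```python
from h import *
print(r.move_straight(bw(11,0,163),rot,vel=6,guard=5)); st('stop2')
r.dwell(0.1); st('stop2b')
p=r.camera('wrist');save(p,'w8')
for n,u,v,z in(('ridgeFront',276,235,213),('tare',238,44,57.5)):
    w=pt(p,u,v,z=z);d=w[:2]-O;print(n,(d@X).round(1),(d@Y).round(1))
```

```text
True
stop2 15.22 bal 17.1 0.0 z 162.2 Fx 0.86 Fy -0.55 Fz 1.55
stop2b 15.32 bal 17.1 0.1 z 162.0 Fx 1.29 Fy 0.06 Fz 0.44
ridgeFront -9.6 1.0
tare -108.1 -29.5
```

View pics/w8.png

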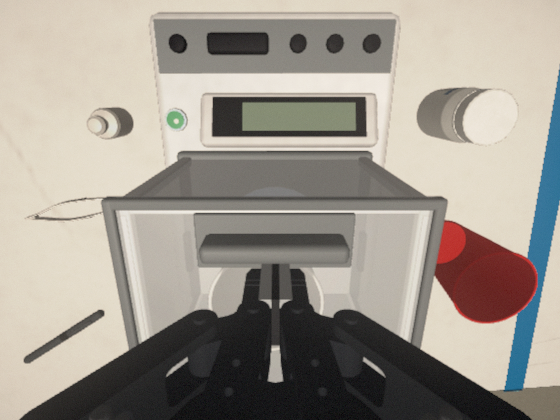

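Run:
```python
from h import *
r.move_straight(bw(30,0,163),rot,vel=40)
r.move_straight(bw(30,0,225),rot,vel=120)
r.move_straight(bw(-109.2,-29.7,150),rot,vel=150) if False else r.move_straight(bw(-109.2,-29.7,225),rot,vel=150)
st('over key')
p=r.camera('wrist');save(p,'w9')
p=r.camera('top');save(p,'t9')
r.move_straight(bw(-109.2,-29.7,60),rot,vel=120)
print(r.move_straight(bw(-109.2,-29.7,25),rot,vel=40,guard=4)); st('pre')
p=r.camera('scene');cv2.imwrite('pics/s9c.png',cv2.resize(p['pixels'][190:330,230:410,::-1],None,fx=4,fy=4,interpolation=2))
p=r.camera('wrist');save(p,'w10')
```

```text
over key 17.61 bal -108.6 -29.7 z 224.9 Fx 0.81 Fy 0.71 Fz -0.48
False
pre 20.26 bal -109.0 -29.7 z 25.2 Fx 0.13 Fy -0.23 Fz -0.12
```

View pics/s9c.png

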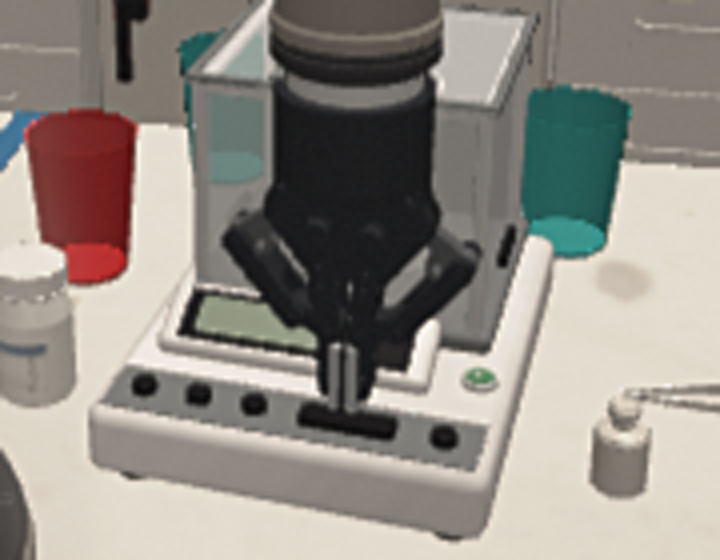

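View pics/w10.png

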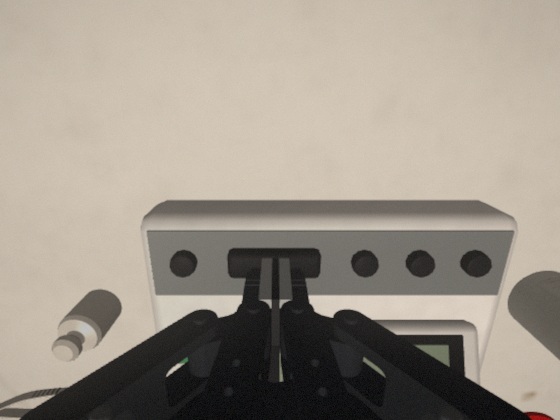

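View pics/t9.png

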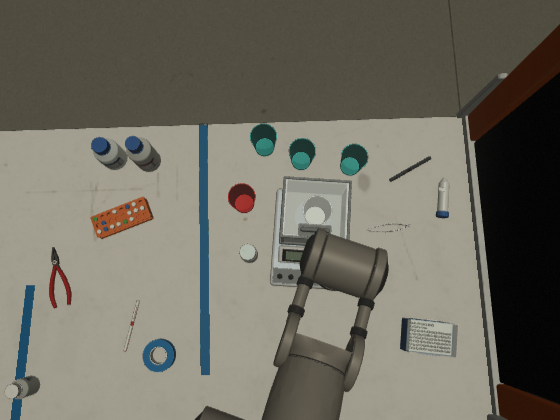

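Run:
```python
from h import *
g=r.move_straight(bw(-109.2,-29.7,18.5),rot,vel=12,guard=2.5); st('a');print(g)
g=r.move_straight(bw(-109.2,-29.7,11.5),rot,vel=4,guard=3.6); st('b');print(g)
p=r.camera('wrist');save(p,'w11')
```

```text
a 21.05 bal -109.3 -29.6 z 18.5 Fx -0.22 Fy 0.0 Fz 1.22
False
b 22.08 bal -109.2 -29.7 z 14.6 Fx 0.04 Fy -0.38 Fz 3.69
True
```

Run:
```python
from h import *
F=[]
for i in range(8): r.dwell(0.03);F.append(r.observe()['wrist_force'][2])
print(np.round(F,2),np.mean(F));st('h')
p=r.camera('wrist');save(p,'w12')
```

```text
[5.19 3.61 5.25 4.17 4.57 5.65 3.8  4.85] 4.636184886348337
h 22.4 bal -109.2 -29.7 z 14.7 Fx 1.36 Fy 1.07 Fz 4.85
```

View pics/w12.png

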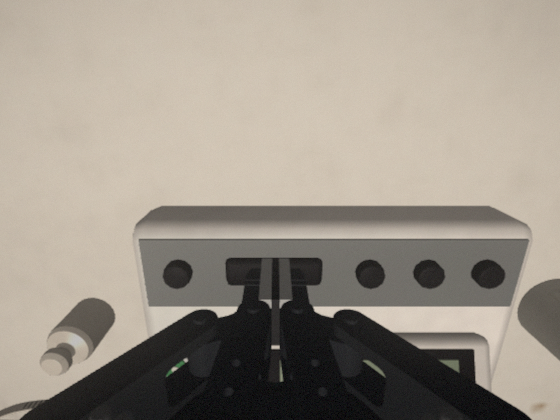

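Run:
```python
from h import *
r.move_straight(bw(-109.2,-29.7,30),rot,vel=20)
F=[]
for i in range(6): r.dwell(0.03);F.append(r.observe()['wrist_force'][2])
print('free Fz',np.mean(F))
r.move_straight(bw(-109.2,-29.7,260),rot,vel=130)
p=r.camera('wrist');save(p,'w13')
r.move_ptp([350,300,300],rot); st('away')
p=r.camera('top');save(p,'t13')
cv2.imwrite('pics/t13c.png',cv2.resize(p['pixels'][90:310,200:420,::-1],(600,600),interpolation=2))
p=r.camera('scene');cv2.imwrite('pics/s13c.png',cv2.resize(p['pixels'][150:350,200:460,::-1],(780,600),interpolation=2))
```

```text
free Fz -0.5630319313387968
away 26.99 bal -225.6 340.3 z 299.8 Fx 0.29 Fy 0.77 Fz -0.36
```

View pics/t13c.png

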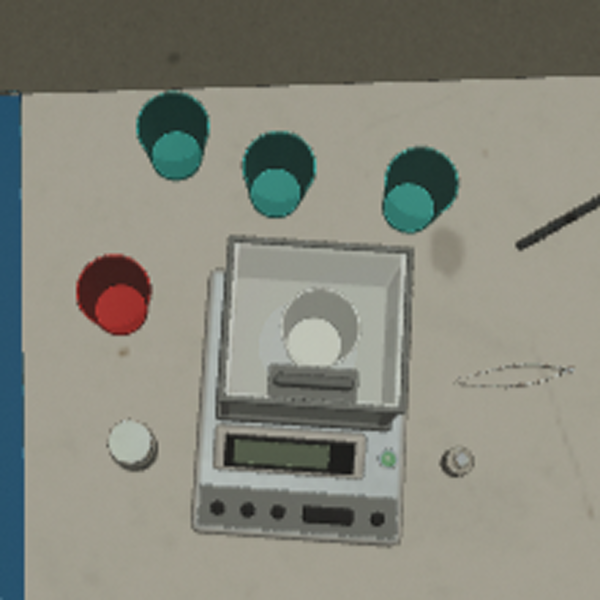

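View pics/s13c.png

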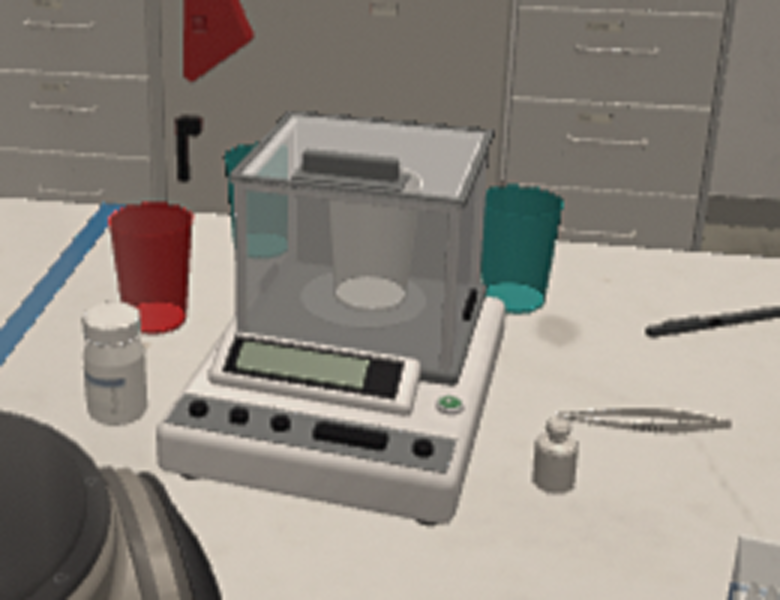

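```bash
python3 -c "
from h import *
r.sign_off();print(r.observe()['time'])"
```

```text
the job is handed in; nothing more can be done
the job is handed in; nothing more can be done
```

The job is done and handed in at about 27 s, within the 42 s limit. The glass lid is shut, and the tare key was pressed once and released.

- **Lid:** I pushed it shut by the ridge with the closed fingertips, with the force guard set at 4–6 N. It stopped at the same place on two guarded pushes, which is where the hard stop should be to within about 1 mm. The final top and scene pictures show the lid closed flush with the chamber.
- **Tare key:** I pressed it with about 4.6 to 5.2 N. By the stated spring that is over 3 mm down and possibly all the way; the key acts from 2 mm. The force dropped back to zero once I lifted off. That shows the fingers were clear, and the key shows no sign of sticking, but I had no direct reading of its position.
- **Surroundings:** In the before and after pictures the balance, cup, bottle, check weight and tweezers have not visibly moved. The small round keys were not touched.

**Disagreement:** the real fingertips were about 42 mm higher than the reported tool position. The wrist and scene cameras agreed on this, so I corrected for it. I found it because my first approach passed about 40 mm above the lid, touching nothing.

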